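# Unload a two-bay plate reader by its tray lips

### The job

First push the empty tray of the plate reader fully home; then hook a fingertip behind the upturned lip of the tray that carries the microplate and draw it fully out to its stop, so that the plate can be collected from above, and move clear. Do not pinch a tray lip, do not touch or lift the microplate, and leave the things standing around the reader where they are.

Things in the scene. Friction and masses are not known exactly. Their poses are not given: they have to be found in the camera images.
- reader: fixed white and grey housing, 175 mm deep, 412 mm wide, 85 mm high (110 mm from 85 mm behind its front). Origin on the bench in its middle plane, 15 mm in front of its front face; x points into it, y left seen from the robot. Two trays side by side, centre lines 95 mm either side of the origin; which is where varies. 19 mm high rails reach 202 mm ahead of the origin under each tray.
- loaded_tray (a joint): aluminium tray with the microplate in it; slides level on two rails, out along the reader's -x. Joint in m: 0 = fully home, 0.110 = fully out at its stop. About 2 N friction plus 8 N per m/s, no spring, stays where left. 145 mm wide, 152 mm deep; upper face of its floor 25 mm above the bench. Starts fully home.
- empty_tray (a joint): the other aluminium tray, bare, same shape; slides level on two rails, out along the reader's -x. Joint in m: 0 = fully home, 0.110 = fully out at its stop. About 2 N friction plus 8 N per m/s, no spring, stays where left. 145 mm wide, 152 mm deep; upper face of its floor 25 mm above the bench. Starts 45 to 90 mm out.
- loaded_tray_lip (a point): middle of the top edge of the back face (towards the reader) of the loaded tray's upturned front lip, 55 mm above the bench; moves with the tray, axes as the reader's. Lip: upright strip 100 mm wide (y), 8 mm thick, 30 mm high above the tray floor. Behind it (+x) 45 mm of free tray floor, then a 6 mm high nest wall; plate 50 mm behind. Tray home: housing front 92 mm behind.
- empty_tray_lip (a point): the same point on the empty tray's lip (same sizes and axes). The lip's front face, to push on, is 8 mm nearer the robot than this point.
- plate: the white and grey gridded microplate, 85.5 mm (x) by 127.8 mm (y) by 14.4 mm high, 60 g, lying loose in the nest of the loaded tray with about 2 mm play; with the tray home its front 40 mm show in front of the housing. Origin at the centre of its underside, which is 30 mm below the lip's top edge.
- vial: capped amber vial, 26 mm across, 60 mm high, loose, standing on the bench between the two trays. Origin at the centre of its underside.
- bottle: amber reagent bottle, 60 mm across, 140 mm high, loose, standing to the left of the reader's trays. Origin at the centre of its underside.
- jar: white jar, 56 mm across, 75 mm high, loose, to the right of the reader's trays. Origin at the centre of its underside.
- beaker: glass beaker, 72 mm across, 95 mm high, loose, to the left on the bench. Origin at the centre of its underside.
- timer: white bench timer, 65 by 65 by 18 mm, loose, to the right on the bench. Origin at the centre of its underside.
Not all that is in view belongs to the job. What is shaped like the plate but blue is not meant.

How it is judged:
By the outcome, as a careful person would: the job done as asked, in the order asked, and still so for the second after the job is handed in, with the robot touching nothing.
It also fails if it takes over 45 s, if anything falls off the work surface, if the arm or the gripper's body presses on something with over 40 N, if the wrist force passes 120 N, or if a joint passes its speed limit or range.

### The arm

A 6-joint arm with a two-finger parallel gripper is mounted at the origin on the work surface. World frame = base frame: x ahead of the robot, y to its left, z up, the work surface at z = 0. Lengths are in m, angles in rad, forces in N, time in s.
With the tool pointing down it reaches from about 0.375 to 0.975 m from the base axis. Payload 3.8 kg.
Tool frame: the origin (TCP) lies on the centre line of the jaws, within the pads' length; the fingertips stand 25 mm ahead of it and the grasp point (between the pads) lies 6 mm ahead of it; z points along the fingers, y is the line along which they close (so a half turn about z gives the same grasp; the last joint's range is limited). The gripper opens to 85 mm and grips with 20 to 120 N. Pads are 22 mm wide; open, the fingers measure 114 mm over their backs; the gripper's body (76 mm by 85 mm) begins 54 mm behind the grasp point. The pads swing forward as they close: fully open they stand 13 mm farther back than shut.
Start: joints at [-1.357, 0.264, 1.604, -0, 1.274, -0.037], TCP at [0.168, -0.654, 0.256] pointing down, gripper open.
Joint ranges: [-2.63, 2.63], [-0.94, 2.18], [0.31, 2.57], [-1.31, 4.45], [0, 2.66], [-2.55, 2.55]. Speed limits (rad/s): [2.57, 2.57, 3.14, 3.14, 3.14, 3.14].

### API

Orientations are given as a rotation vector (axis times angle).
In Python, from workcell import bot gives the robot as it stands. The module is installed in compiled form; this text tells all that it offers.
- The arm moves only by the tool play_rows, never from a script. Its argument "commands" is a list that holds one entry, the list of rows, each a list of 7 numbers: the shift along the tool's x, y, z as a fraction of full scale, then the turn, a rotation vector about the tool's x, y, z as a fraction of full scale, then the closure, from -1 (fully open) to 1 (shut). A call has 1 to 8 rows; each row is the pose to reach, as a shift and turn from the pose commanded when the call began, along the tool's axes at that moment, turning the shorter way round; what a row does not reach only later rows make up. Full scale, the value 1, is 60 cm for a shift and 180 degrees for a turn. A row lasts 1/10 s, in which the tool goes at most 50 mm and 8.59 degrees, less where a joint would pass 70% of its speed; a pose out of reach is approached as far as the arm can. A call with a number of a shift or a turn outside -1 to 1 is refused whole. A call with a gripper value outside its range is refused whole. The fingers move at their own pace and stop on an object; "force" is the grip in N (left out, the last holds). Time passes only in rows, so rows that repeat a pose let the fingers close. It gives the time, the measured TCP pose, the force, the opening and the grip force at its end, in the units of the state.
- bot.read_state(): the state, without advancing time (a new reading comes with each control period).
- bot.read_camera(name): name is "scene" or "top"; returns the picture (400x640x3 uint8, blue, green, red); there is no depth.
- bot.camera_params(name): a dict with "fov_y" (degrees; the focal length in pixels is half the picture's height over the tangent of half this angle, whatever the lens; pixels are square), "cx", "cy" (the principal point, pixels), "rvec" (rotation vector, rad) and "tvec" (3), from world to camera coordinates, as OpenCV has them. Camera axes: x right, y down, z forward; pixel columns grow to the right and rows downward; lengths in m; the calibration is good to about 2 mm. A picture is of the moment at which its call begins. camera_params takes no time and is no camera call.
- bot.finish_job(): hands the job in; it is judged then, once.
The state is a dict: "time": time; "q": joint angles; "joint_vel": joint speeds; "joint_torque": joint torques, N m; "tool_pos": TCP position; "tcp_rot": TCP orientation; "wrist_force": force on the tool from outside, world axes, zero at the start; "torque": the same for the moment, N m; "width": opening from 0.0 (shut) to 1.0 (fully open); "grip_force": force on a finger pad.
Only numpy, scipy, OpenCV 4.12 (cv2) and the standard library are available. Lean on these libraries where they do the work, as an engineer would, in place of code of your own. Each camera call takes 0.05 s, during which the arm holds its last target. There are 200 camera calls.

## Working session

There is one attempt and no reset: what is moved stays moved. The work goes in short steps, Python scripts to look and compute and a tool call to move; the robot and the scene stay as the last step left them, time stands still between calls to the robot, and variables do not carry over. Pictures are saved under pics/ and viewed, at most 10 in all, crops included, and the job is handed in when it is done.

Besides the shell and the picture viewer there is one more tool, called after ">>>" in YAML: its name, and indented under it one key for each argument. play_rows: Moves the arm, as the interface text tells. Its arguments: {"type":"object","properties":{"commands":{"type":"array"},"force":{"type":"number"}},"required":["commands"]}

```bash
mkdir -p pics; cat > h.py <<'E'
import numpy as np, cv2
from workcell import bot
def cam(n):
    p=bot.camera_params(n); f=200/np.tan(np.radians(p['fov_y'])/2)
    K=np.array([[f,0,p['cx']],[0,f,p['cy']],[0,0,1]]); R=cv2.Rodrigues(np.array(p['rvec'],float))[0]
    return K,R,np.array(p['tvec'],float).ravel(),p
def ray(n,u,v,z):
    K,R,t,_=cam(n); c=-R.T@t; d=R.T@np.linalg.inv(K)@[u,v,1]
    return c+d*(z-c[2])/d[2]
def proj(n,X):
    K,R,t,_=cam(n); q=K@(R@np.array(X,float)+t); return q[:2]/q[2]
E
python3 - <<'E'
from h import *
for n in('scene','top'):
    cv2.imwrite(f'pics/{n}0.png',bot.read_camera(n)); print(n,cam(n)[3], -cam(n)[1].T@cam(n)[2])
s=bot.read_state(); print(s)
E
```

```text
scene {'fov_y': 42.25459786640533, 'cx': 320.73552783688535, 'cy': 201.21899862144522, 'rvec': array([ 1.28043739,  1.99864066, -1.13058265]), 'tvec': array([ 0.24086544, -0.20589929,  1.93589293])} [1.68263022 0.54765593 0.84671166]
top {'fov_y': 43.575763722197685, 'cx': 323.2824606434408, 'cy': 195.12430849170335, 'rvec': array([ 2.0271872 , -2.17394178,  0.24874015]), 'tvec': array([0.03688884, 0.55364286, 1.51289637])} [0.19556562 0.01922663 1.59941272]
{'time': 0.1, 'q': array([-1.35689102e+00,  2.64666889e-01,  1.60525445e+00,  1.25366890e-05,
        1.27371261e+00, -3.69100541e-02]), 'joint_vel': array([-0.00050588, -0.00307284, -0.00439696, -0.00079243, -0.00056894,
       -0.00179543]), 'joint_torque': array([ 1.33980766e-04, -5.16708076e+01, -3.68587661e+01,  5.98557364e-06,
        6.26108740e-03,  1.74101996e-05]), 'tool_pos': array([ 0.16739442, -0.65327378,  0.25508465]), 'tcp_rot': array([-3.11490328e+00, -3.92687775e-01,  2.64473261e-04]), 'wrist_force': array([1.07272286, 0.20983381, 0.19728404]), 'torque': array([-0.02055986, -0.0099155 ,  0.0319586 ]), 'grip_force': 0.0, 'width': 0.9996905415532333}
```

View pics/scene0.png

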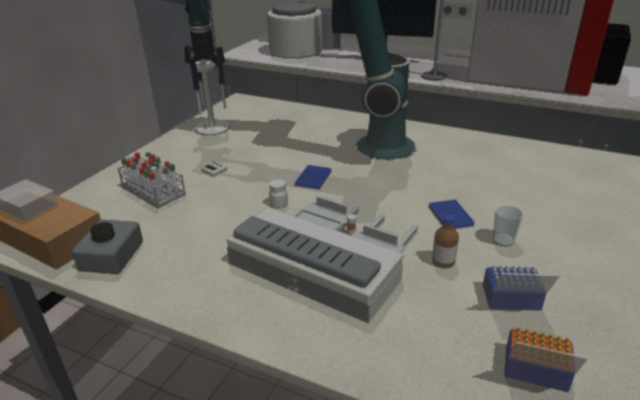

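View pics/top0.png

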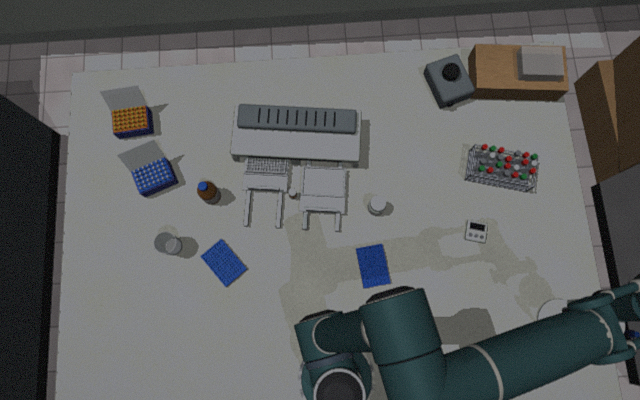

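The reader is at about (296,135) in the top view. The tray with the gridded white plate is on the left (plate about 268,168; lip about 264,188). The bare tray is on the right and part-way out (lip about 323,211). The vial is between them at (293,193), the bottle at (208,191), the jar at (377,205), the beaker at (170,243) and the timer at (476,231). The blue plates at (224,262) and (373,266) are decoys.

```bash
python3 - <<'E'
from h import *
im=cv2.imread('pics/top0.png')[95:240,190:390]
cv2.imwrite('pics/c1.png',cv2.resize(cv2.convertScaleAbs(im,alpha=1.2),None,fx=4,fy=4,interpolation=cv2.INTER_CUBIC))
E
```

```text
(no output)
```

View pics/c1.png

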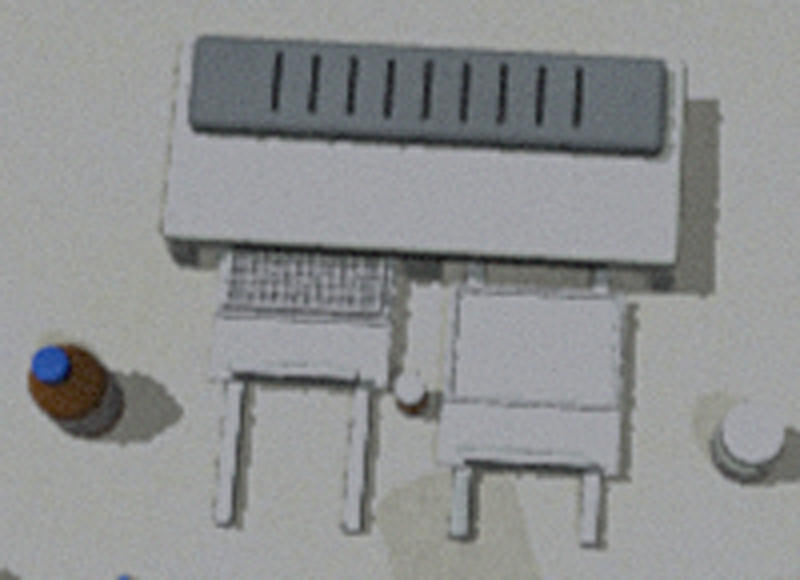

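```bash
cat >> h.py <<'E'
from scipy.optimize import least_squares
def px(U,V): return (U+.5)/4-.5+190,(V+.5)/4-.5+95
E
python3 - <<'E'
from h import *
obs=[((.015,.206,.085),(163,238)),((.015,-.206,.085),(677,265)),((-.202,.095,.019),(290,527)),((-.202,-.095,.019),(526,542))]
def W(p,l): c,s=np.cos(p[2]),np.sin(p[2]); return np.array([p[0]+c*l[0]-s*l[1],p[1]+s*l[0]+c*l[1],l[2]])
r=least_squares(lambda p:np.concatenate([proj('top',W(p,l))-px(*o) for l,o in obs]),[.8,.05,0])
p=r.x; print(p,np.round(r.fun,2))
def L(U,V,z):
    w=ray('top',*px(U,V),z)-[p[0],p[1],0]; c,s=np.cos(p[2]),np.sin(p[2]); return np.round([c*w[0]+s*w[1],-s*w[0]+c*w[1]],4)
print('loaded lip',L(244,364,.055),L(361,375,.055),'exp x -.077 y .145/.045')
print('empty lip',L(487,453,.055),L(604,464,.055))
print('plate front corners',L(220,308,.039),L(385,316,.039))
print('tray front floors',L(212,376,.025),L(388,387,.025),L(438,460,.025),L(616,473,.025))
print('vial top',L(411,386,.06),'jar',L(754,432,.075))
print('lips', W(p,(-.077,.095,.055)),W(p,(-.077,-.095,.055)))
E
```

```text
[ 0.6640637   0.0819286  -0.12371412] [-0.45 -0.13  0.91 -0.24 -0.39  0.45 -0.07 -0.14]
loaded lip [-0.0773  0.1364] [-0.0813  0.0426] exp x -.077 y .145/.045
empty lip [-0.1391 -0.0612] [-0.143  -0.1537]
plate front corners [-0.0277  0.1625] [-0.0273  0.0286]
tray front floors [-0.0813  0.1664] [-0.0828  0.0232] [-0.1408 -0.0211] [-0.1437 -0.1643]
vial top [-0.0893  0.0019] jar [-0.1154 -0.2688]
lips [0.59937508 0.18570423 0.055     ] [ 0.57592931 -0.00284363  0.055     ]
```

```bash
cat >> h.py <<'E'
P=np.array([0.66406,0.08193,-0.12371])
def W(l,p=P): c,s=np.cos(p[2]),np.sin(p[2]); return np.array([p[0]+c*l[0]-s*l[1],p[1]+s*l[0]+c*l[1],l[2]])
def Lc(w):
    d=np.array(w)-[P[0],P[1],0]; c,s=np.cos(P[2]),np.sin(P[2]); return np.array([c*d[0]+s*d[1],-s*d[0]+c*d[1],d[2]])
def row(l):
    "row to bring TCP to reader-frame point l, tool down, tool x along reader x"
    s=bot.read_state(); R=cv2.Rodrigues(s['tcp_rot'])[0]; c,n=np.cos(P[2]),np.sin(P[2])
    G=np.array([[c,n,0],[n,-c,0],[0,0,-1]])
    return np.round(np.r_[R.T@(W(l)-s['tool_pos'])/.6, cv2.Rodrigues(R.T@G)[0].ravel()/np.pi],4)
def st():
    s=bot.read_state(); print('t',s['time'],'local',np.round(Lc(s['tool_pos']),4),'F',np.round(s['wrist_force'],1),'w',round(s['width'],3),'q',np.round(s['q'],2))
E
python3 -c "
from h import *
st(); print(row((-.185,-.095,.25)).tolist())"
```

```text
t 0.1 local [-0.4021 -0.7909  0.2551] F [1.1 0.2 0.2] w 1.0 q [-1.36  0.26  1.61  0.    1.27 -0.04]
[0.7611, -0.947, 0.0105, -0.0006, 0.0001, 0.1192]
```

>>> play_rows:
  commands:
    - [[0.761,-0.947,0.0105,0,0,0.119,1],[0.761,-0.947,0.0105,0,0,0.119,1],[0.761,-0.947,0.0105,0,0,0.119,1],[0.761,-0.947,0.0105,0,0,0.119,1],[0.761,-0.947,0.0105,0,0,0.119,1],[0.761,-0.947,0.0105,0,0,0.119,1],[0.761,-0.947,0.0105,0,0,0.119,1],[0.761,-0.947,0.0105,0,0,0.119,1]]
  force: 20

```text
time: 0.9
tool_pos: [0.333, -0.2876, 0.2525]
tcp_rot: [-3.135, 0.194, 0.0]
wrist_force: [1.6, -0.0, 0.8]
width: -0.001
grip_force: 0.0
```

```bash
python3 -c "
from h import *
st(); print(row((-.185,-.095,.25)).tolist())"
```

```text
t 0.9 local [-0.283  -0.4076  0.2525] F [ 1.6 -0.   0.8] w -0.001 q [-0.77 -0.19  2.08  0.    1.25  0.93]
[0.1632, -0.5209, 0.0042, -0.0001, 0.0, -0.0]
```

>>> play_rows:
  commands:
    - [[0.163,-0.521,0,0,0,0,1],[0.163,-0.521,0,0,0,0,1],[0.163,-0.521,0,0,0,0,1],[0.163,-0.521,0,0,0,0,1],[0.163,-0.521,0,0,0,0,1],[0.163,-0.521,0,0,0,0,1],[0.163,-0.521,0,0,0,0,1],[0.163,-0.521,0,0,0,0,1]]

```text
time: 1.7
tool_pos: [0.469, 0.0117, 0.2525]
tcp_rot: [-3.135, 0.186, 0.001]
wrist_force: [0.2, -0.1, 0.2]
width: 0.003
grip_force: 0.0
```

```bash
python3 -c "
from h import *
st(); print(row((-.185,-.095,.09)).tolist(),row((-.185,-.095,.065)).tolist())
im=bot.read_camera('top')[95:260,190:390]
cv2.imwrite('pics/c2.png',cv2.resize(im,None,fx=3.6,fy=3.6,interpolation=cv2.INTER_CUBIC))"
```

```text
t 1.7 local [-0.1849 -0.0938  0.2525] F [ 0.2 -0.1  0.2] w 0.003 q [-0.03 -0.13  2.03  0.    1.24  1.66]
[-0.0001, 0.0023, 0.2708, -0.0003, 0.0001, 0.0017] [-0.0001, 0.0024, 0.3125, -0.0003, 0.0001, 0.0017]
```

View pics/c2.png

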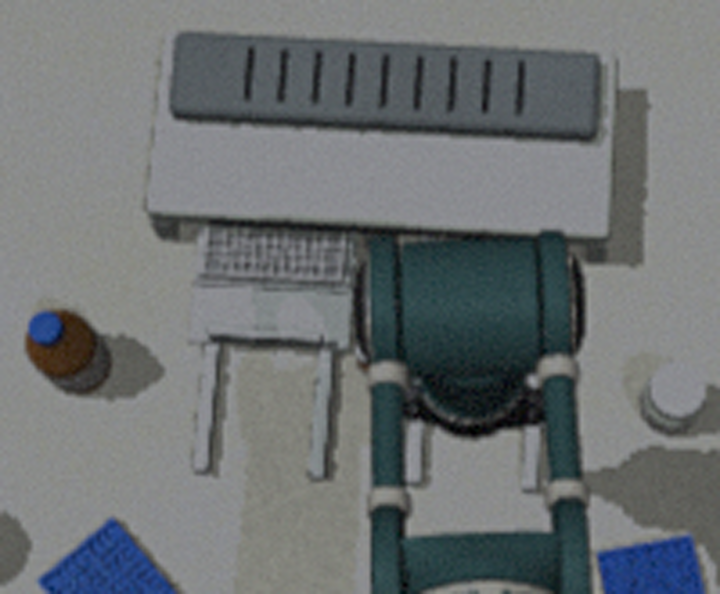

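The arm hides the empty tray in the top view, with its wrist at about (470,310). The loaded tray and its surroundings haven't moved. I'll descend in front of the empty tray's lip.

>>> play_rows:
  commands:
    - [[0,0.002,0.08,0,0,0,1],[0,0.002,0.16,0,0,0,1],[0,0.002,0.24,0,0,0,1],[0,0.002,0.29,0,0,0,1],[0,0.002,0.3125,0,0,0,1],[0,0.002,0.3125,0,0,0,1],[0,0.002,0.3125,0,0,0,1]]

```text
time: 2.45
tool_pos: [0.4691, 0.0068, 0.0665]
tcp_rot: [3.135, -0.194, 0.003]
wrist_force: [1.4, -0.0, 0.7]
width: -0.001
grip_force: 0.0
```

```bash
python3 -c "
from h import *
st(); print(row((-.1,-.095,.065)).tolist())
im=bot.read_camera('scene')[150:310,210:430]
cv2.imwrite('pics/c3.png',cv2.resize(im,None,fx=3.6,fy=3.6,interpolation=cv2.INTER_CUBIC))"
```

```text
t 2.45 local [-0.1842 -0.0986  0.0665] F [ 1.4 -0.   0.7] w -0.001 q [-0.04  0.08  2.21 -0.    0.85  1.66]
[0.1402, -0.0061, 0.0028, -0.0, -0.0005, -0.0001]
```

View pics/c3.png

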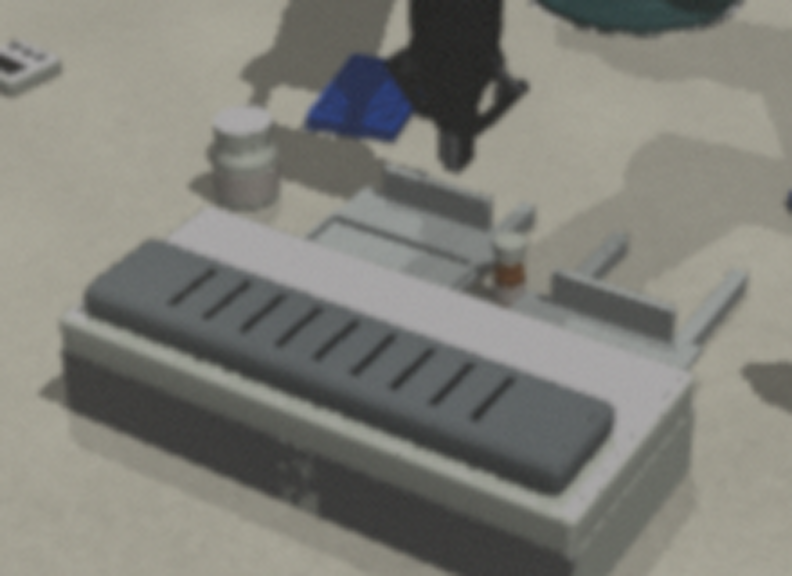

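The fingertip (455,165) stands on the robot side of the empty lip (385–490, 165–220) and is centred on it. I'll push slowly.

>>> play_rows:
  commands:
    - [[0.02,-0.001,0,0,0,0,1],[0.038,-0.003,0,0,0,0,1],[0.055,-0.005,0,0,0,0,1],[0.072,-0.006,0,0,0,0,1],[0.09,-0.006,0,0,0,0,1],[0.107,-0.006,0,0,0,0,1],[0.12,-0.006,0,0,0,0,1],[0.128,-0.006,0,0,0,0,1]]

```text
time: 3.3
tool_pos: [0.5456, 0.0015, 0.0651]
tcp_rot: [-3.136, 0.193, 0.0]
wrist_force: [-1.5, 0.1, 1.7]
width: 0.002
grip_force: 1.2
```

```bash
python3 -c "
from h import *
st()"
```

```text
t 3.3 local [-0.1077 -0.0944  0.0651] F [-1.5  0.1  1.7] w 0.002 q [-0.04  0.22  2.05  0.    0.88  1.65]
```

>>> play_rows:
  commands:
    - [[0.004,0,0,0,0,0,1],[0.008,0,0,0,0,0,1],[0.012,0,0,0,0,0,1],[0.014,0,0,0,0,0,1]]

```text
time: 3.7
tool_pos: [0.553, 0.0005, 0.0652]
tcp_rot: [-3.136, 0.193, 0.001]
wrist_force: [-2.5, 1.1, -0.5]
width: 0.002
grip_force: 1.0
```

>>> play_rows:
  commands:
    - [[0.003,0,0,0,0,0,1],[0.006,0,0,0,0,0,1],[0.006,0,0,0,0,0,1]]

```text
time: 4.0
tool_pos: [0.5569, 0.0001, 0.0652]
tcp_rot: [-3.136, 0.193, -0.0]
wrist_force: [-1.0, 0.7, -0.7]
width: -0.002
grip_force: 0.6
```

>>> play_rows:
  commands:
    - [[0.003,0,0,0,0,0,1],[0.006,0,0,0,0,0,1],[0.006,0,0,0,0,0,1]]

```text
time: 4.3
tool_pos: [0.5593, -0.0003, 0.0652]
tcp_rot: [-3.136, 0.193, 0.004]
wrist_force: [-4.9, 1.4, 1.6]
width: -0.001
grip_force: 2.7
```

>>> play_rows:
  commands:
    - [[0.003,0,0,0,0,0,1],[0.003,0,0,0,0,0,1]]

```text
time: 4.5
tool_pos: [0.5594, -0.0003, 0.0652]
tcp_rot: [-3.135, 0.193, 0.01]
wrist_force: [-9.8, 2.1, 7.6]
width: 0.001
grip_force: 5.2
```

>>> play_rows:
  commands:
    - [[0.004,0,0,0,0,0,1],[0.004,0,0,0,0,0,1]]

```text
time: 4.7
tool_pos: [0.5595, -0.0003, 0.065]
tcp_rot: [-3.135, 0.193, 0.018]
wrist_force: [-16.3, 3.1, 15.0]
width: 0.004
grip_force: 8.4
```

```bash
python3 -c "
from h import *
st()"
```

```text
t 4.7 local [-0.0936 -0.0945  0.065 ] F [-16.3   3.1  15. ] w 0.004 q [-0.05  0.25  2.01  0.    0.89  1.65]
```

>>> play_rows:
  commands:
    - [[-0.03,0,0,0,0,0,1],[-0.09,0,0,0,0,0,1],[-0.09,0,-0.06,0,0,0,1],[-0.09,0,-0.14,0,0,0,1],[-0.09,0,-0.21,0,0,0,1],[-0.09,0,-0.21,0,0,0,1]]

```text
time: 5.3
tool_pos: [0.5168, 0.0053, 0.1997]
tcp_rot: [-3.135, 0.193, -0.026]
wrist_force: [1.1, 0.3, 0.4]
width: -0.001
grip_force: 0.0
```

```bash
python3 -c "
from h import *
st(); print(row((-.052,.095,.19)).tolist())"
```

```text
t 5.3 local [-0.1367 -0.0942  0.1997] F [1.1 0.3 0.4] w -0.001 q [-0.04 -0.    2.01 -0.    1.12  1.66]
[0.141, -0.3152, 0.0188, -0.0004, -0.0053, 0.0002]
```

>>> play_rows:
  commands:
    - [[0.03,-0.07,0,0,-0.005,0,1],[0.06,-0.14,0,0,-0.005,0,1],[0.1,-0.22,0,0,-0.005,0,1],[0.13,-0.29,0,0,-0.005,0,1],[0.141,-0.315,0,0,-0.005,0,1],[0.141,-0.315,0,0,-0.005,0,1],[0.141,-0.315,0,0,-0.005,0,1]]

```text
time: 6.0
tool_pos: [0.6177, 0.1824, 0.1906]
tcp_rot: [3.135, -0.192, -0.026]
wrist_force: [-0.1, -0.1, -0.9]
width: 0.002
grip_force: 0.0
```

```bash
python3 -c "
from h import *
st(); print(row((-.052,.095,.10)).tolist(),row((-.052,.095,.062)).tolist())
im=bot.read_camera('scene')[130:290,260:480]
s=bot.read_state(); print(proj('scene',s['tool_pos']-[0,0,.025]), proj('scene',W((-.077,.095,.055))))
cv2.imwrite('pics/c4.png',cv2.resize(im,None,fx=3.6,fy=3.6,interpolation=cv2.INTER_CUBIC))"
```

```text
t 6.0 local [-0.0584  0.094   0.1906] F [-0.1 -0.1 -0.9] w 0.002 q [0.25 0.26 1.73 0.01 1.16 1.94]
[0.0131, -0.0018, 0.1508, 0.0004, 0.0052, 0.0004] [0.0142, -0.0019, 0.2141, 0.0004, 0.0052, 0.0004]
[375.3076425  196.83895544] [377.518487   229.45122026]
```

View pics/c4.png

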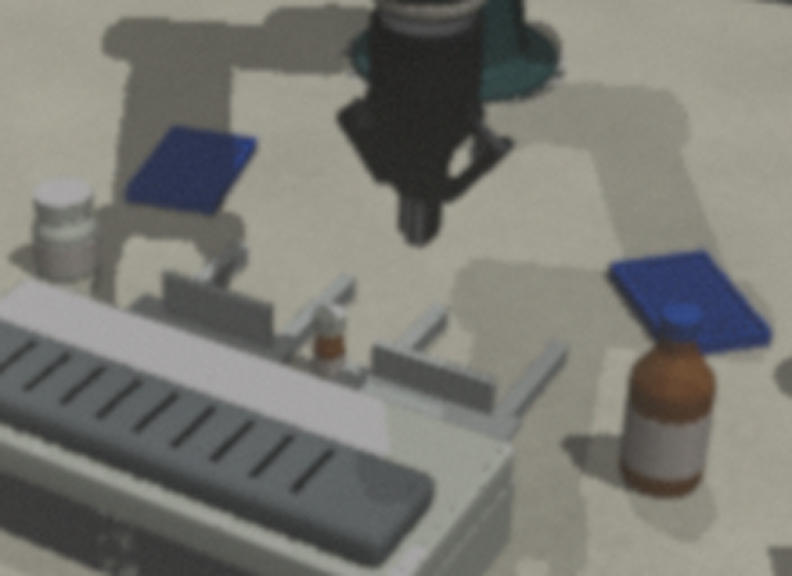

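```bash
python3 -c "
from h import *
for U,V in ((373,346),(496,382)): print(Lc(ray('scene',(U+.5)/3.6-.5+260,(V+.5)/3.6-.5+130,.055)))
for U,V in ((165,274),(272,308)): print(Lc(ray('scene',(U+.5)/3.6-.5+260,(V+.5)/3.6-.5+130,.055)))
"
```

```text
[-0.07290792  0.05411121  0.055     ]
[-0.0778973   0.15266722  0.055     ]
[-0.0774395  -0.13652575  0.055     ]
[-0.07869881 -0.03763302  0.055     ]
```

The fingertip (418,240) is above the gap behind the loaded lip (373–496, 346–382). The empty tray's lip now lines up with the loaded tray's, so it is home. I'll descend behind the lip.

>>> play_rows:
  commands:
    - [[0.013,-0.002,0.03,0,0.005,0,1],[0.014,-0.002,0.08,0,0.005,0,1],[0.014,-0.002,0.12,0,0.005,0,1],[0.014,-0.002,0.15,0,0.005,0,1],[0.014,-0.002,0.15,0,0.005,0,1]]

```text
time: 6.55
tool_pos: [0.6218, 0.1807, 0.0978]
tcp_rot: [3.133, -0.196, -0.01]
wrist_force: [0.0, 0.3, -0.6]
width: 0.0
grip_force: 0.0
```

```bash
python3 -c "
from h import *
st(); print(row((-.051,.095,.062)).tolist())"
```

```text
t 6.55 local [-0.0541  0.0929  0.0978] F [ 0.   0.3 -0.6] w 0.0 q [ 0.24  0.35  1.8  -0.    1.    1.94]
[0.0055, -0.0038, 0.0596, 0.0009, 0.002, -0.0004]
```

>>> play_rows:
  commands:
    - [[0.006,-0.003,0,0,0.002,0,1],[0.006,-0.003,0.02,0,0.002,0,1],[0.006,-0.003,0.04,0,0.002,0,1],[0.006,-0.003,0.058,0,0.002,0,1],[0.006,-0.003,0.058,0,0.002,0,1]]

```text
time: 7.05
tool_pos: [0.627, 0.1842, 0.0638]
tcp_rot: [3.134, -0.193, 0.003]
wrist_force: [-0.9, -0.5, -0.7]
width: 0.001
grip_force: 0.0
```

```bash
python3 -c "
from h import *
st()
for n,(a,b,c,d) in {'scene':(150,270,300,460)}.items():
  im=bot.read_camera(n)[a:b,c:d]
  cv2.imwrite('pics/c5.png',cv2.resize(im,None,fx=5,fy=5,interpolation=cv2.INTER_CUBIC))"
```

```text
t 7.05 local [-0.0494  0.0969  0.0638] F [-0.9 -0.5 -0.7] w 0.001 q [ 0.25  0.4   1.81 -0.    0.93  1.94]
```

View pics/c5.png

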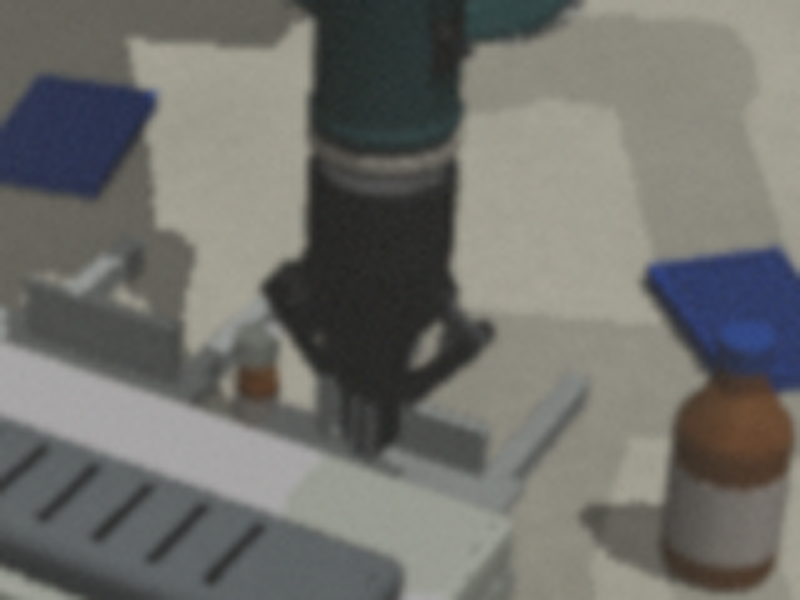

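The finger (365,430) stands behind the lip on the reader side, in front of the plate and touching nothing. I'll draw the tray out gently.

>>> play_rows:
  commands:
    - [[-0.008,0,0,0,0,0,1],[-0.016,0,0,0,0,0,1],[-0.023,0,0,0,0,0,1],[-0.03,0,0,0,0,0,1],[-0.038,0,0,0,0,0,1],[-0.047,0,0,0,0,0,1],[-0.056,0,0,0,0,0,1],[-0.065,0,0,0,0,0,1]]

```text
time: 7.9
tool_pos: [0.5903, 0.1896, 0.0667]
tcp_rot: [-3.136, 0.193, -0.012]
wrist_force: [1.9, 0.8, 0.8]
width: -0.006
grip_force: 1.2
```

```bash
python3 -c "
from h import *
st(); print(row((-.165,.095,.063)).tolist())"
```

```text
t 7.9 local [-0.0865  0.0977  0.0667] F [1.9 0.8 0.8] w -0.006 q [ 0.27  0.34  1.89 -0.    0.91  1.97]
[-0.131, 0.0045, 0.0052, -0.0002, -0.0024, 0.0002]
```

>>> play_rows:
  commands:
    - [[-0.012,0.001,0.002,0,0,0,1],[-0.026,0.002,0.004,0,0,0,1],[-0.04,0.003,0.005,0,0,0,1],[-0.054,0.004,0.005,0,0,0,1],[-0.068,0.004,0.005,0,0,0,1],[-0.082,0.004,0.005,0,0,0,1],[-0.096,0.004,0.005,0,0,0,1],[-0.108,0.004,0.005,0,0,0,1]]

```text
time: 8.7
tool_pos: [0.5247, 0.1951, 0.0627]
tcp_rot: [3.135, -0.193, 0.009]
wrist_force: [2.7, 1.0, 0.8]
width: 0.005
grip_force: 1.3
```

>>> play_rows:
  commands:
    - [[-0.008,0,0,0,0,0,1],[-0.014,0,0,0,0,0,1],[-0.019,0,0,0,0,0,1],[-0.019,0,0,0,0,0,1]]

```text
time: 9.1
tool_pos: [0.5134, 0.1961, 0.0623]
tcp_rot: [3.135, -0.193, 0.007]
wrist_force: [1.0, 0.1, 0.5]
width: 0.003
grip_force: 0.3
```

```bash
python3 -c "
from h import *
st()"
```

```text
t 9.1 local [-0.1636  0.0947  0.0623] F [1.  0.1 0.5] w 0.003 q [ 0.32  0.23  2.04 -0.    0.87  2.02]
```

Expected stop is near -0.174.

>>> play_rows:
  commands:
    - [[-0.005,0,0,0,0,0,1],[-0.01,0,0,0,0,0,1],[-0.013,0,0,0,0,0,1],[-0.013,0,0,0,0,0,1]]

```text
time: 9.5
tool_pos: [0.5058, 0.1971, 0.0624]
tcp_rot: [3.135, -0.193, 0.008]
wrist_force: [0.8, -0.3, -0.4]
width: 0.004
grip_force: 0.4
```

>>> play_rows:
  commands:
    - [[-0.004,0,0,0,0,0,1],[-0.006,0,0,0,0,0,1],[-0.006,0,0,0,0,0,1]]

```text
time: 9.8
tool_pos: [0.5033, 0.1975, 0.0625]
tcp_rot: [3.135, -0.193, 0.012]
wrist_force: [3.8, -2.7, -4.0]
width: 0.003
grip_force: 2.3
```

>>> play_rows:
  commands:
    - [[-0.004,0,0,0,0,0,1],[-0.006,0,0,0,0,0,1],[-0.006,0,0,0,0,0,1]]

```text
time: 10.1
tool_pos: [0.5032, 0.1976, 0.0628]
tcp_rot: [3.136, -0.191, 0.023]
wrist_force: [13.9, -4.2, -11.3]
width: -0.003
grip_force: 7.3
```

```bash
python3 -c "
from h import *
st()"
```

```text
t 10.1 local [-0.1739  0.095   0.0628] F [ 13.9  -4.2 -11.3] w -0.003 q [ 0.33  0.21  2.07 -0.01  0.85  2.03]
```

It is stalled at -0.174, 110 mm out, with 14 N against the stop. I'll release and lift clear.

>>> play_rows:
  commands:
    - [[0.012,0,0,0,0,0,1],[0.024,0,0,0,0,0,1],[0.024,0,-0.03,0,0,0,1],[0.024,0,-0.08,0,0,0,1],[0.024,0,-0.15,0,0,0,1],[0.024,0,-0.23,0,0,0,1],[0.024,0,-0.3,0,0,0,1],[0.024,0,-0.3,0,0,0,1]]

```text
time: 10.9
tool_pos: [0.5162, 0.1983, 0.2509]
tcp_rot: [-3.13, 0.193, -0.028]
wrist_force: [0.5, 0.6, 0.1]
width: 0.0
grip_force: 0.0
```

>>> play_rows:
  commands:
    - [[0,0.08,0,0,0,0,1],[0,0.16,0,0,0,0,1],[0,0.24,0,0,0,0,1],[0,0.32,0,0,0,0,1],[0,0.4,0,0,0,0,1],[0,0.48,0,0,0,0,1],[0,0.56,0,0,0,0,1],[0,0.64,0,0,0,0,1]]

```text
time: 11.7
tool_pos: [0.4643, -0.1858, 0.242]
tcp_rot: [-3.135, 0.193, -0.008]
wrist_force: [0.2, 0.6, -0.4]
width: 0.002
grip_force: 0.0
```

```bash
python3 -c "
from h import *
st()
im=bot.read_camera('top')[95:260,150:400]
cv2.imwrite('pics/c6.png',cv2.resize(im,None,fx=3.2,fy=3.2,interpolation=cv2.INTER_CUBIC))"
```

```text
t 11.7 local [-0.1652 -0.2903  0.242 ] F [ 0.2  0.6 -0.4] w 0.002 q [-0.43 -0.06  1.99  0.    1.21  1.26]
```

View pics/c6.png

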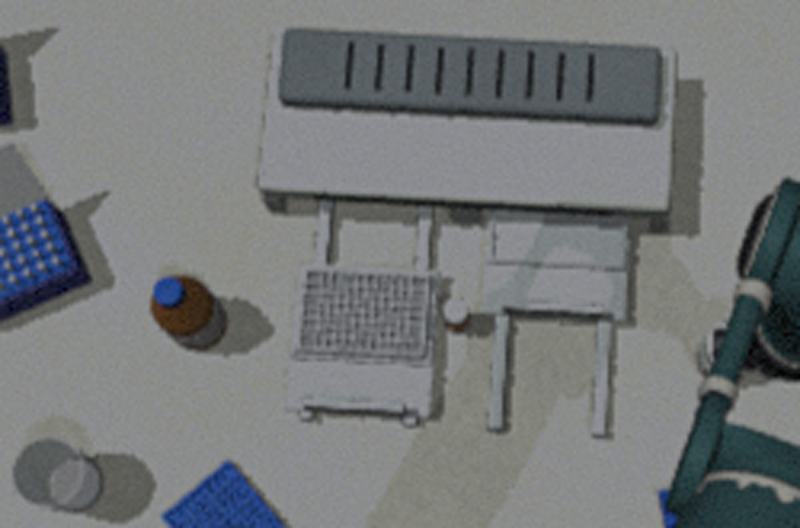

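The loaded tray is fully out with the plate (365,312) seated in its nest. The empty tray is home (lip about 555,308). The vial and bottle are unmoved, and the arm is clear. I'll let the arm settle, then hand in.

>>> play_rows:
  commands:
    - [[0,0,0,0,0,0,1],[0,0,0,0,0,0,1],[0,0,0,0,0,0,1]]

```text
time: 12.05
tool_pos: [0.4654, -0.1831, 0.2422]
tcp_rot: [-3.135, 0.191, -0.008]
wrist_force: [-0.4, 0.7, -0.3]
width: -0.0
grip_force: 0.0
```

```bash
python3 -c "
from h import *
st(); print(bot.finish_job())"
```

```text
t 12.05 local [-0.1645 -0.2875  0.2422] F [-0.4  0.7 -0.3] w -0.0 q [-0.43 -0.06  1.99  0.    1.21  1.27]
the job is handed in; nothing more can be done
None
```

The empty tray was pushed home first, the loaded tray was then drawn out to its stop with the plate still in its nest, and the job was handed in at about 12 s with the arm clear.

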